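Find and open the left-hand-threaded fuel-gas outlet

ROBOT

A 6-joint arm with a two-finger parallel gripper is mounted at the origin on a cart in front of the work surface, level with it; the furniture and walls round the work are solid. World frame = base frame: x ahead of the robot, y to its left, z up, the work surface at z = 0. Lengths are in m, angles in rad, forces in N, time in s.
With the tool pointing down it reaches from about 0.275 to 0.825 m from the base axis. Payload 5.2 kg.
Tool frame: the origin (TCP) lies on the centre line of the jaws, within the pads' length; the fingertips stand 14 mm ahead of it and the grasp point (between the pads) lies 5 mm behind it (ctrl.tcp_to_tips is the distance from the TCP to the fingertips, in m); z points along the fingers, y is the line along which they close (so a half turn about z gives the same grasp; the last joint's range is limited). The gripper opens to 93 mm and grips with 3 to 60 N. Pads are 15 mm wide; open, the fingers measure 128 mm over their backs; the gripper's body (75 mm by 188 mm) begins 65 mm behind the grasp point.
Start: joints at [1.009, 0.259, 1.535, -0, 1.348, -0.203], TCP at [0.193, 0.515, 0.233] pointing down, gripper open.
Joint ranges: [-3.14, 3.14], [-0.91, 2.08], [0.19, 2.58], [-1.22, 4.36], [0.22, 2.71], [-3.12, 3.12]. Speed limits (rad/s): [2.57, 2.57, 3.14, 3.14, 3.14, 3.14].

INTERFACE

Orientations are given as a 3x3 rotation matrix whose columns are the frame's x, y, z axes.
In Python, from plant import ctrl gives the robot as it stands. The module is installed in compiled form; this text tells all that it offers.
- The arm moves only by the shell command python3 -m pendant 'ROWS' [FORCE]. ROWS is text: rows parted by semicolons, each of 7 numbers parted by spaces: the shift along the tool's x, y, z in units of 25 mm (1.0 is 25 mm), then the turn, a rotation vector about the tool's x, y, z in units of 5 degrees (1.0 is 5 degrees), then the opening, from -1 (shut) to 1 (fully open). A call has 1 to 5 rows; each row shifts and turns the commanded pose from where the row before left it, along the tool's axes as they then stand; what a row does not reach is not made up. A row lasts 1/8 s, in which the tool goes at most 62.5 mm and 10.7 degrees, less where a joint would pass 70% of its speed; a pose out of reach is approached as far as the arm can. A call is refused whole if a number of a shift passes 1 or a number of a turn 1, either way. A call with a gripper value outside its range is refused whole. The fingers move at their own pace and stop on an object; FORCE is the grip in N (left out, the last holds). Time passes only in rows, so rows that do not move let the fingers close. It gives the time, the measured TCP pose, the force, the opening and the grip force at its end, in the units of the state.
- ctrl.state(): the state, without advancing time (a new reading comes with each control period).
- ctrl.grab_frame(name): name is "side" or "top"; returns the picture (420x560x3 uint8, red, green, blue); there is no depth.
- ctrl.camera_info(name): a dict with "intrinsics" (3x3 intrinsics, pixels), "R" (3x3) and "t" (3): a world point X has camera coordinates R X + t. Camera axes: x right, y down, z forward; pixel columns grow to the right and rows downward; lengths in m; the calibration is good to about 2 mm. A picture is of the moment at which its call begins. camera_info takes no time and is no camera call.
- ctrl.job_done(): hands the job in; it is judged then, once.
Trained networks look in the newest picture that a camera, given by its name, has taken for a name from the list of things; names that differ only in an ending like _2 or _b are one class to them, and where a whole thing is asked for, a point or a joint stands for the part that bears it (a point fixed in the world has none). Each returns a list of dicts, best first, with "conf" (0 to 1); they miss things now and then, are a little off and sometimes report something else, mostly with a low value. They report only what shows in the picture. A call takes as long as a camera call. They do not tell look-alikes from the thing itself.
- ctrl.recognise(camera, query): "box" ([left, top, right, bottom] in pixels, round what is visible of it).
- ctrl.outline_of(camera, query): "pixels" (420x560 bool, what is visible of it) and "box" ([left, top, right, bottom] in pixels, round what is visible of it).
- ctrl.landmark_of(camera, query): "at" ([row, column] in pixels: a listed point, or the origin of a listed thing).
The state is a dict: "time": time; "qpos": joint angles; "joint_velocities": joint speeds; "joint_efforts": joint torques, N m; "tcp_pos": TCP position; "tool_rot": TCP orientation; "contact_force": force on the tool from outside, world axes, zero at the start; "moment": the same for the moment, N m; "width": finger opening in m; "finger_force": force on a finger pad.
Only numpy, scipy, OpenCV 4.12 (cv2) and the standard library are available. Lean on these libraries where they do the work, as an engineer would, in place of code of your own. Each camera call takes 0.05 s, during which the arm holds its last target. There are 200 camera calls.

TASK

One of the two brass-capped outlets on the gas block is the fuel-gas one, which by rule has a left-hand thread, but the markings are gone and both look alike. Find out which by turning the caps gently, only a few degrees each way, and feeling which way each one tightens, without crushing a seal, letting the other outlet come open or shoving the things standing around. Then unscrew the fuel-gas cap, put it in the white dish, and leave the other cap snug on its outlet.

Things in the scene. Friction and masses are not known exactly. Their poses are not given: they have to be found in the camera images.
- block: Grey gas block fixed to the bench: body 74 x 168 x 45 mm (x away from the robot at zero yaw, y along it) on a 104 x 190 x 6 mm steel foot; valve knobs reach 62 mm to -x, copper feeds 90 mm to +x (not used). Origin: centre of the underside. Outlets on its top at x = 0, y = +55 and -55 mm: one has a left-hand thread, one a right-hand; which is which varies, hidden by the caps.
- outlet_1 (a point): Centre of the block's top (45 mm high) under cap_1. On the left-hand outlet a cap tightens anticlockwise and comes off clockwise, seen from above; on the other, the reverse. Quick threads: a cap sits snug on a level land of 0.06 rad either way; beyond it rises 5 mm per rad of loosening, leaves the thread 1.1 rad from snug and lifts straight off (clear to 1.5 rad). It cannot be pulled off before.
- outlet_2 (a point): The same under cap_2. Feel: a sprung seal pushes each cap up against its thread, 16 N when snug, 11 N more per mm pressed in, none once 1.5 mm up. With the hand's height held, a tightening cap pulls the hand down, a loosening one pushes it up, several N by 0.2 rad. Up to 0.2 rad either way from snug the outlet stays sealed and the seal unharmed; 0.4 rad tighter crushes it.
- cap_1: Round knurled brass screw cap, 40 mm across, 28 mm high, about 0.18 kg, snug on the outlet at block y = +55 mm. Origin: centre of its lower rim (50 mm above the bench when snug), z up. Grip it round its side at any height and yaw; a 60 N grip turns it without slipping. A closing gripper may press it down some newtons: ease the hand up before feeling.
- cap_2: The same cap, on the outlet at block y = -55 mm.
- fuel_seal (a joint): Travel (m) of the white sprung seal in the mouth of the left-hand-threaded fuel-gas outlet, whichever of the two that is: about 0.0005 when its cap is snug, rising with the loosened cap to 0.002, falling when the cap is tightened or pushed down. Below -0.0005 it is crushed; above 0.0015 the outlet is open.
- dish: White porcelain dish, 116 mm across, 20 mm high, inner floor 5 mm above the bench and about 90 mm across. Loose. Origin: centre of the underside.
- inert_seal (a joint): The same for the right-hand-threaded outlet, which must stay sealed (left below 0.0012 at the end) and uncrushed.
- timer: Small white bench timer lying flat, 62 x 66 x 19 mm. Bystander. Origin: centre of the underside.
- tape_roll: Roll of beige tape lying flat, 104 mm across, 25 mm high. Bystander. Origin: centre of the underside.
- wash_bottle: Upright reagent bottle with an orange cap, 61 mm across, 118 mm high. Bystander. Origin: centre of the underside.
Not all that is in view belongs to the job. What is shaped like the cap_1 but blue or orange is not meant. What is shaped like the cap_2 but blue or orange is not meant.

How it is judged:
By the outcome, as a careful person would: the job done as asked, in the order asked, and still so for the second after the job is handed in, with the robot touching nothing.
It also fails if it takes over 64 s, if anything falls off the work surface, if the arm or the gripper's body presses on something with over 40 N, if the wrist force passes 120 N, or if a joint passes its speed limit or range.

## Working session

There is one attempt and no reset: what is moved stays moved. The work goes in short steps, Python scripts to look and compute and a shell command to move; the robot and the scene stay as the last step left them, time stands still between calls to the robot, and variables do not carry over. Pictures are saved under pics/ and viewed, at most 10 in all, crops included, and the job is handed in when it is done.

```bash
mkdir -p pics; python3 - <<'E'
from plant import ctrl
import cv2,numpy as np
for c in("top","side"):
    cv2.imwrite(f"pics/{c}0.png",ctrl.grab_frame(c)[:,:,::-1])
    i=ctrl.camera_info(c); C=-i["R"].T@i["t"]; print(c,C.round(3),i["R"][2].round(2))
    for q in("cap_1","outlet_1","block","dish"):
        print(q,[(np.round(d["at"],1).tolist(),round(d["conf"],2)) for d in ctrl.landmark_of(c,q)])
s=ctrl.state();print({k:np.round(v,3).tolist() for k,v in s.items()})
E
```

```text
top [ 0.443 -0.184  0.974] [ 0.16 -0.01 -0.99]
cap_1 [([196.3, 350.3], 0.85), ([219.4, 248.6], 0.82), ([286.5, 213.3], 0.78), ([165.2, 361.6], 0.65), ([213.2, 301.9], 0.57), ([222.8, 371.2], 0.5)]
outlet_1 [([210.5, 300.5], 0.79), ([220.5, 251.1], 0.6), ([219.7, 250.4], 0.31)]
block [([218.7, 274.8], 0.95)]
dish [([286.5, 268.4], 0.56)]
side [ 0.099 -1.006  0.664] [ 0.44  0.72 -0.54]
cap_1 [([201.7, 260.0], 0.67), ([223.1, 287.8], 0.67), ([214.6, 188.3], 0.65)]
outlet_1 [([223.1, 289.9], 0.92), ([201.8, 260.0], 0.73)]
block [([229.8, 268.8], 0.81)]
dish [([245.1, 208.0], 0.93), ([197.4, 223.6], 0.51)]
{'time': 0.5, 'qpos': [1.009, 0.259, 1.535, -0.0, 1.348, -0.203], 'joint_velocities': [0.002, -0.001, -0.0, 0.0, 0.001, 0.001], 'joint_efforts': [-0.001, -43.682, -28.407, 0.072, 0.032, -0.0], 'tcp_pos': [0.193, 0.515, 0.233], 'tool_rot': [[-0.936, 0.351, -0.0], [0.351, 0.936, -0.0], [-0.0, -0.0, -1.0]], 'contact_force': [0.079, -0.065, -0.405], 'moment': [0.002, 0.044, 0.002], 'finger_force': 0.0, 'width': 0.093}
```

View pics/top0.png

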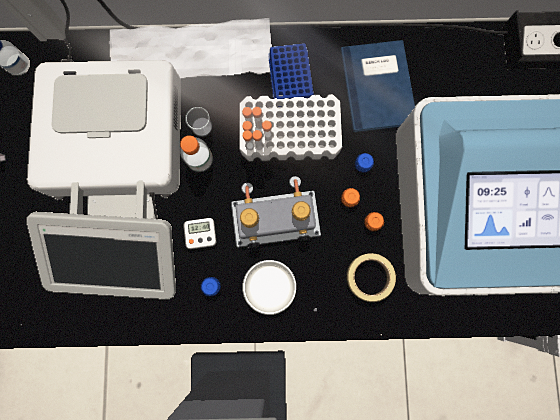

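View pics/side0.png

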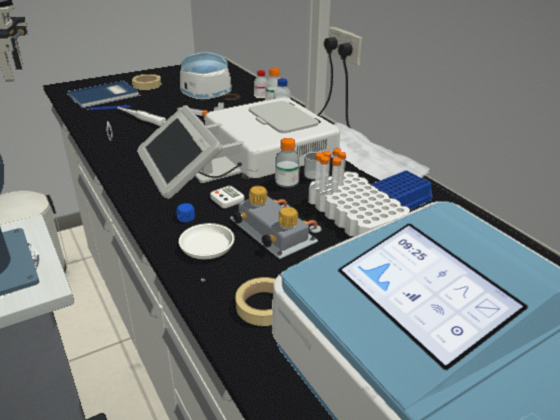

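The image's up is +x and its left is +y. Cap look-alikes in the top view:
- Brass on the block: (249,217), which is cap_1, and (301,211), which is cap_2.
- Orange: (351,197), (375,221) and the bottle cap (189,145).
- Blue: (364,162) and (210,286).

The two brass ones on the block are the targets. The dish is at (269,287).

```bash
cat > h.py <<'E'
from plant import ctrl
import numpy as np,cv2
def ray(c,px):
    i=ctrl.camera_info(c);K,R,t=i["intrinsics"],i["R"],i["t"]
    return -R.T@t, R.T@np.linalg.inv(K)@np.array([px[1],px[0],1.])
def onz(c,px,z):
    C,d=ray(c,px); return (C+d*(z-C[2])/d[2]).round(4)
def proj(c,X):
    i=ctrl.camera_info(c);p=i["intrinsics"]@(i["R"]@np.array(X)+i["t"]);return p[:2]/p[2]
def st():
    s=ctrl.state();R=s["tool_rot"]
    print("t",round(s["time"],2),"tcp",s["tcp_pos"].round(4),"yaw_y",round(np.degrees(np.arctan2(R[1,1],R[0,1])),2),"tilt",R[:,2].round(3),"F",s["contact_force"].round(1),"M",s["moment"].round(2),"w",round(float(s["width"]),4),"ff",round(float(s["finger_force"]),1),"q",s["qpos"].round(2))
    return s
E
python3 - <<'E'
from h import *
im=ctrl.grab_frame("top");cv2.imwrite("pics/crop.png",cv2.resize(im[150:310,190:400,::-1],None,fx=3.5,fy=3.5,interpolation=cv2.INTER_CUBIC))
sd=ctrl.grab_frame("side");cv2.imwrite("pics/crops.png",cv2.resize(sd[110:270,170:370,::-1],None,fx=3.5,fy=3.5,interpolation=cv2.INTER_CUBIC))
for c in("top","side"):
  for q,z in(("cap_1",.05),("outlet_1",.045),("block",0),("dish",0),("timer",0),("tape_roll",0),("wash_bottle",0)):
    for d in ctrl.landmark_of(c,q)[:6]: print(c,q,np.round(d["at"],1),round(d["conf"],2),onz(c,d["at"],z))
for d in ctrl.outline_of("top","dish")[:1]:
  r,c=np.nonzero(d["pixels"]);print("dish outline ctr",onz("top",[ (r.min()+r.max())/2,(c.min()+c.max())/2],.018))
E
```

```text
top cap_1 [214.1 301.5] 0.85 [ 0.5814 -0.2253  0.05  ]
top cap_1 [218.4 247. ] 0.79 [ 0.5747 -0.1082  0.05  ]
top cap_1 [287.7 212.9] 0.67 [ 0.4301 -0.0358  0.05  ]
top cap_1 [198.6 351.4] 0.61 [ 0.6128 -0.3339  0.05  ]
top cap_1 [164.7 360.2] 0.61 [ 0.6877 -0.3567  0.05  ]
top cap_1 [224.3 374. ] 0.56 [ 0.5559 -0.3797  0.05  ]
top outlet_1 [211.8 301.8] 0.83 [ 0.5871 -0.2263  0.045 ]
top outlet_1 [219.2 248.1] 0.6 [ 0.5736 -0.1102  0.045 ]
top dish [286.1 271.5] 0.84 [ 0.43   -0.1568  0.    ]
top timer [230.9 199.2] 0.94 [0.5558 0.0035 0.    ]
top tape_roll [276.4 369.6] 0.83 [ 0.4462 -0.3741  0.    ]
top wash_bottle [158.8 199.4] 0.81 [0.7232 0.0045 0.    ]
top wash_bottle [208.3 303.4] 0.7 [ 0.6021 -0.2322  0.    ]
side cap_1 [223.4 290. ] 0.88 [ 0.5853 -0.2285  0.05  ]
side cap_1 [201.6 260.8] 0.78 [ 0.5742 -0.121   0.05  ]
side cap_1 [213.4 189.4] 0.5 [ 0.4171 -0.0875  0.05  ]
side outlet_1 [200.9 258.8] 0.96 [ 0.5756 -0.1088  0.045 ]
side outlet_1 [224.1 293.4] 0.85 [ 0.5942 -0.2281  0.045 ]
side block [231.4 270.5] 0.73 [ 0.5707 -0.171   0.    ]
side dish [248.  207.3] 0.57 [ 0.4242 -0.1581  0.    ]
side timer [198.9 229.2] 0.81 [5.52e-01 4.00e-04 0.00e+00]
side tape_roll [308.2 265.9] 0.93 [ 0.4419 -0.381   0.    ]
side wash_bottle [182.4 287.3] 0.62 [7.179e-01 5.000e-04 0.000e+00]
```

View pics/crop.png

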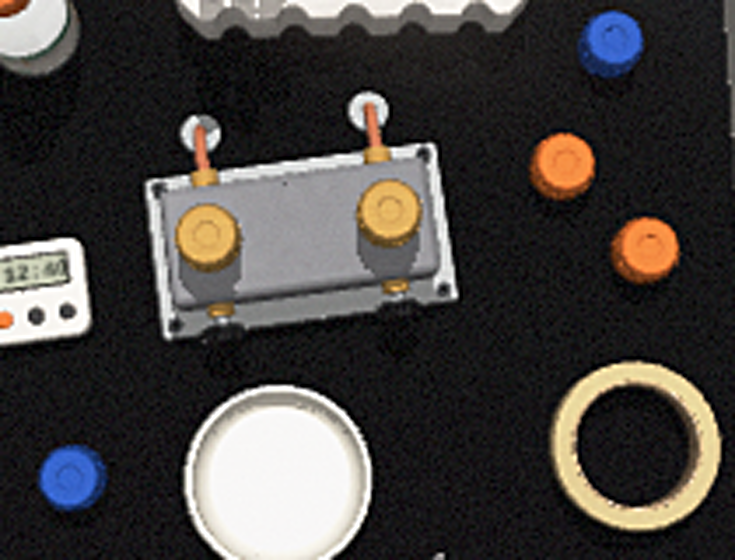

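View pics/crops.png

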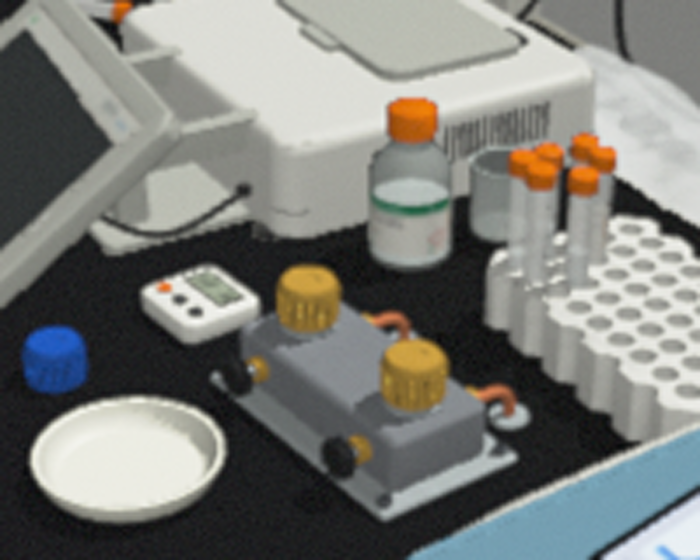

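The close crops show both plain brass knurled caps on the block, at top-image (249,218) and (301,210). The blue and orange look-alikes lie apart from the block, and the dish is clear at (269,287). Next I fit the block pose from the silhouettes.

```bash
cat > fit.py <<'E'
from h import *
from scipy.optimize import least_squares
a=np.linspace(0,2*np.pi,60)
def cyl(c,p,r,z0,z1):
    P=[proj(c,[p[0]+r*np.cos(t),p[1]+r*np.sin(t),z]) for z in(z0,z1) for t in a]
    h=cv2.convexHull(np.float32(P));m=cv2.moments(h);return np.array([m["m10"],m["m01"]])/m["m00"]
if __name__=="__main__":
    obs={}
    for c in("top","side"):
        hsv=cv2.cvtColor(ctrl.grab_frame(c),cv2.COLOR_RGB2HSV)
        m=cv2.inRange(hsv,(15,90,60),(27,255,255))
        for k,p in(("1",(.575,-.113)),("2",(.584,-.226))):
            u=cyl(c,p,.02,.05,.078)
            n,l,s,ce=cv2.connectedComponentsWithStats(m)
            j=min((j for j in range(1,n) if s[j,4]>60),key=lambda j:np.hypot(*(ce[j]-u)))
            obs[c,k]=ce[j];print(c,k,ce[j].round(1),s[j],u.round(1))
    P=lambda v:{"1":v[:2]+.055*np.array([-np.sin(v[2]),np.cos(v[2])]),"2":v[:2]-.055*np.array([-np.sin(v[2]),np.cos(v[2])])}
    for cs in(("top",),("side",),("top","side")):
        f=lambda v:np.concatenate([cyl(c,P(v)[k],.02,.05,.078)-o for (c,k),o in obs.items() if c in cs])
        r=least_squares(f,[.58,-.17,0.1]);print(cs,r.x.round(4),{k:p.round(4) for k,p in P(r.x).items()},r.fun.round(1))
    for c in("top","side"):
        d=ctrl.outline_of(c,"dish")[0];h=cv2.moments(d["pixels"].astype(np.uint8),True);o=np.array([h["m10"],h["m01"]])/h["m00"]
        print("dish",c,d["box"],least_squares(lambda v:cyl(c,v,.058,.0,.02)-o,[.43,-.157]).x.round(4))
E
python3 fit.py
```

```text
top 1 [249.  217.6] [240 208  19  20 286] [248.6 217.1]
top 2 [300.6 210.7] [292 201  19  20 285] [302.1 211.7]
side 1 [257.7 194.5] [249 185  19  20 317] [259.3 194.6]
side 2 [288.  216.5] [279 207  20  20 338] [288.9 217.5]Traceback (most recent call last):
  File "fit.py", line 20, in <module>
    r=least_squares(f,[.58,-.17,0.1]);print(cs,r.x.round(4),{k:p.round(4) for k,p in P(r.x).items()},r.fun.round(1))
    return func(*args, **kwargs)
    result = trf(vector_fun.fun, vector_fun.jac, x0, f0, J0, lb, ub, ftol, xtol,
                 gtol, max_nfev, x_scale, loss_function, tr_solver,
                 tr_options.copy(), verbose, callback=callback_wrapped)
    return trf_no_bounds(
        fun, jac, x0, f0, J0, ftol, xtol, gtol, max_nfev, x_scale,
        loss_function, tr_solver, tr_options, verbose, callback=callback)
    J = jac(x)
    self._update_jac()
    ~~~~~~~~~~~~~~~~^^
    self.J = self.jac_wrapped(xp_copy(self.x), f0=self.f)
             ~~~~~~~~~~~~~~~~^^^^^^^^^^^^^^^^^^^^^^^^^^^^
    J, dct = approx_derivative(
             ~~~~~~~~~~~~~~~~~^
        self.fun,
     
[... 623 characters left out ...]
 np.atleast_1d(self.fun(x))
                         ~~~~~~~~^^^
    return self.f(x, *self.args, **self.kwargs)
           ~~~~~~^^^^^^^^^^^^^^^^^^^^^^^^^^^^^^
  File "fit.py", line 19, in <lambda>
    f=lambda v:np.concatenate([cyl(c,P(v)[k],.02,.05,.078)-o for (c,k),o in obs.items() if c in cs])
                               ~~~^^^^^^^^^^^^^^^^^^^^^^^^
  File "fit.py", line 5, in cyl
    P=[proj(c,[p[0]+r*np.cos(t),p[1]+r*np.sin(t),z]) for z in(z0,z1) for t in a]
       ~~~~^^^^^^^^^^^^^^^^^^^^^^^^^^^^^^^^^^^^^^^^^
  File "h.py", line 9, in proj
    i=ctrl.camera_info(c);p=i["intrinsics"]@(i["R"]@np.array(X)+i["t"]);return p[:2]/p[2]
ValueError: time passes only in moves, steps and waits
```

```bash
sed -i 's/^def ray/from functools import lru_cache\ninfo=lru_cache(None)(ctrl.camera_info)\ndef ray/; s/i=ctrl.camera_info(c)/i=info(c)/' h.py; sed -i 's/\[.58,-.17,0.1\])/[.58,-.17,0.1],diff_step=1e-3)/; s/\[.43,-.157\])/[.43,-.157],diff_step=1e-3)/' fit.py; python3 fit.py
```

```text
top 1 [249.  217.6] [240 208  19  20 287] [248.6 217.1]
top 2 [300.7 210.6] [292 201  19  20 284] [302.1 211.7]
side 1 [257.7 194.5] [249 185  19  20 317] [259.3 194.6]
side 2 [288.  216.5] [279 206  20  21 339] [288.9 217.5]
('top',) [ 0.5802 -0.1684  0.1134] {'1': array([ 0.574 , -0.1137]), '2': array([ 0.5864, -0.223 ])} [-0.  0.  0. -0.]
('side',) [ 0.5781 -0.1664  0.1178] {'1': array([ 0.5716, -0.1118]), '2': array([ 0.5845, -0.221 ])} [ 0.1  0.2 -0.1 -0.2]
('top', 'side') [ 0.5791 -0.1676  0.1145] {'1': array([ 0.5728, -0.1129]), '2': array([ 0.5853, -0.2222])} [-0.4  0.6 -0.3  0.5  0.8  0.3  0.6 -0. ]
dish top [241.3, 261.5, 295.4, 313.0] [ 0.4297 -0.1523]
dish side [180.3, 222.7, 231.4, 262.2] [ 0.4272 -0.1437]
```

```bash

python3 -m pendant '0 0 -1 0 0 -1 0.3; 0 0 -1 0 0 -1 0.3; 0 0 -1 0 0 -1 0.3; 0 0 -1 0 0 -1 0.3; 0 0 -1 0 0 -1 0.3' 60 | tail -c 400
python3 -m pendant '-0.2 -1 0 0 0 0 0.3; -0.2 -1 0 0 0 0 0.3; -0.2 -1 0 0 0 0 0.3; -0.2 -1 0 0 0 0 0.3; -0.2 -1 0 0 0 0 0.3' >/dev/null
python3 -m pendant '-0.2 -1 0 0 0 0 0.3; -0.2 -1 0 0 0 0 0.3; -0.2 -1 0 0 0 0 0.3; -0.2 -1 0 0 0 0 0.3; -0.2 -1 0 0 0 0 0.3' >/dev/null
python3 -m pendant '-0.2 -1 0 0 0 0 0.3; -0.2 -1 0 0 0 0 0.3; -0.2 -1 0 0 0 0 0.3; -0.2 -1 0 0 0 0 0.3; -0.2 -1 0 0 0 0 0.3' >/dev/null
python3 -c "from h import *;st()"
```

```text
time: 2.28
tcp_pos: [0.1931, 0.5149, 0.3585]
tool_rot: [[-0.997, -0.08, 0.0], [-0.08, 0.997, 0.0], [-0.0, 0.0, -1.0]]
contact_force: [-0.1, -0.0, -0.7]
width: 0.0605
finger_force: 0.0
t 4.15 tcp [0.297  0.1461 0.3578] yaw_y 94.45 tilt [ 0.001  0.    -1.   ] F [ 1.  -0.3  0.7] M [ 0.02  0.04 -0.02] w 0.0605 ff 0.0 q [ 0.12 -0.22  1.73 -0.    1.64 -1.53]
```

```bash

python3 -m pendant '-0.4 -1 0 0 0 0 0.3; -0.4 -1 0 0 0 0 0.3; -0.4 -1 0 0 0 0 0.3; -0.4 -1 0 0 0 0 0.3; -0.4 -1 0 0 0 0 0.3' >/dev/null
python3 -m pendant '-1 -1 0 0 0 0 0.3; -1 -1 0 0 0 0 0.3; -1 -1 0 0 0 0 0.3; -1 -1 0 0 0 0 0.3; -1 -1 0 0 0 0 0.3' >/dev/null
python3 -m pendant '-1 -1 0.5 0 0 0 0.3; -1 0 1 0 0 0 0.3; -1 0 1 0 0 0 0.3; 0 0 1 0 0 0 0.3; 0 0 1 0 0 0 0.3' >/dev/null
python3 -m pendant '0 0 1 0 0 0 0.3; 0 0 1 0 0 0 0.3; 0 0 1 0 0 0 0.3; 0 0 1 0 0 0 0.3; 0 0 0 0 0 0 0.3' >/dev/null
python3 -c "
from h import *;st();cv2.imwrite('pics/top1.png',cv2.resize(ctrl.grab_frame('side')[80:280,140:400,::-1],None,fx=3,fy=3))"
```

```text
t 6.65 tcp [ 0.5661 -0.1073  0.1433] yaw_y 94.44 tilt [-0.004  0.002 -1.   ] F [-0.1  0.2  0.1] M [ 0.05  0.02 -0.01] w 0.0602 ff 0.0 q [-0.38  0.38  1.59  0.    1.17 -2.03]
```

View pics/top1.png

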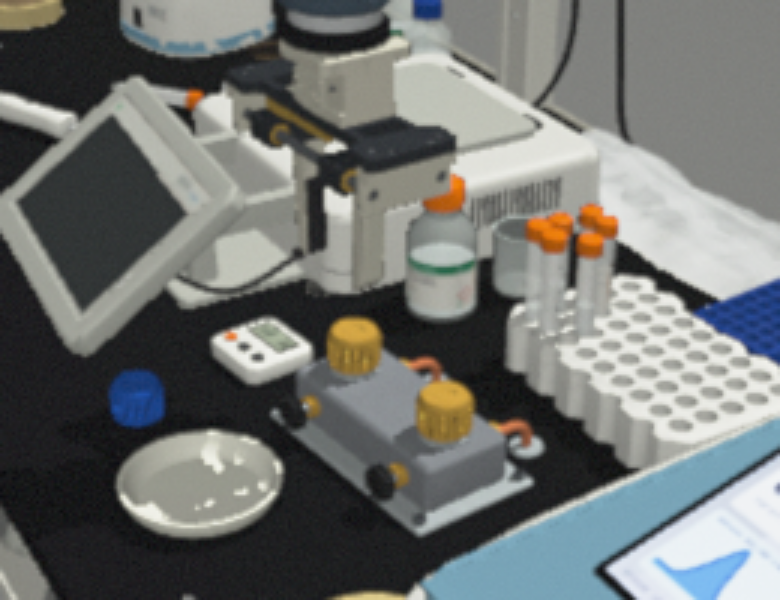

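The open gripper hangs clear above cap_1, with nothing close to it. I shift to cap_1's position and lower.

```bash

python3 -m pendant '-0.26 -0.26 0.6 0 0 0 0.3; 0 0 0.8 0 0 0 0.3; 0 0 0.8 0 0 0 0.3; 0 0 0.8 0 0 0 0.3; 0 0 0 0 0 0 0.3' >/dev/null
python3 -c "from h import *;st()"
```

```text
t 7.33 tcp [ 0.574  -0.1139  0.0689] yaw_y 94.43 tilt [-0.002  0.001 -1.   ] F [0.1 0.4 0.3] M [ 0.05 -0.02  0.01] w 0.0601 ff 0.0 q [-0.39  0.48  1.65 -0.    1.02 -2.03]
```

```bash

python3 -m pendant '0 0 0.08 0 0 0 0.3; 0 0 0 0 0 0 -0.1; 0 0 0 0 0 0 -0.2; 0 0 0 0 0 0 -1; 0 0 0 0 0 0 -1' 60 >/dev/null
python3 -c "from h import *;st()"
python3 -m pendant '0 0 0 0 0 0 -1; 0 0 0 0 0 0 -1; 0 0 0 0 0 0 -1' >/dev/null
python3 -c "from h import *;st()"
```

```text
t 7.95 tcp [ 0.5747 -0.113   0.0687] yaw_y 94.44 tilt [ 0.001  0.001 -1.   ] F [0.8 5.  4. ] M [ 1.    0.03 -0.1 ] w 0.0393 ff 60.0 q [-0.39  0.48  1.65  0.    1.02 -2.03]
t 8.32 tcp [ 0.5747 -0.113   0.0686] yaw_y 94.45 tilt [ 0.001  0.001 -1.   ] F [0.2 6.2 4. ] M [ 1.06  0.06 -0.02] w 0.0395 ff 60.0 q [-0.39  0.48  1.65  0.    1.02 -2.03]
```

```bash

python3 -m pendant '0 0.03 -0.02 0 0 0 -1; 0 0 0 0 0 0 -1; 0 0 0 0 0 0 -1' >/dev/null
python3 -c "from h import *;st()"
python3 -m pendant '0 0 0 0 0 0.5 -1; 0 0 0 0 0 0.5 -1; 0 0 0 0 0 0 -1; 0 0 0 0 0 0 -1' >/dev/null
python3 -c "from h import *;st()"
python3 -m pendant '0 0 0 0 0 0.5 -1; 0 0 0 0 0 0.5 -1; 0 0 0 0 0 0 -1; 0 0 0 0 0 0 -1' >/dev/null
python3 -c "from h import *;st()"
```

```text
t 8.7 tcp [ 0.5747 -0.113   0.0687] yaw_y 94.44 tilt [ 0.001  0.    -1.   ] F [2.7 4.4 1. ] M [ 0.81 -0.26 -0.01] w 0.0392 ff 60.0 q [-0.38  0.48  1.65  0.    1.02 -2.03]
t 9.2 tcp [ 0.5746 -0.1132  0.0686] yaw_y 89.49 tilt [ 0. -0. -1.] F [ 1.5  3.3 -1.6] M [ 0.52 -0.45  0.05] w 0.0393 ff 60.0 q [-0.38  0.48  1.65  0.    1.02 -1.95]
t 9.7 tcp [ 0.5745 -0.1132  0.0685] yaw_y 84.5 tilt [ 0. -0. -1.] F [ 4.2  1.6 -2.8] M [ 0.47 -0.64  0.16] w 0.0393 ff 60.0 q [-0.38  0.48  1.65 -0.    1.02 -1.86]
```

```bash

python3 -m pendant '0 0 0 0 0 -0.5 -1; 0 0 0 0 0 -0.5 -1; 0 0 0 0 0 -0.5 -1; 0 0 0 0 0 -0.5 -1; 0 0 0 0 0 0 -1' >/dev/null
python3 -m pendant '0 0 0 0 0 0 -1; 0 0 0 0 0 0 -1' >/dev/null
python3 -c "from h import *;st()"
python3 -m pendant '0 0 0 0 0 -0.5 -1; 0 0 0 0 0 -0.5 -1;  0 0 0 0 0 0 -1; 0 0 0 0 0 0 -1' >/dev/null
python3 -c "from h import *;st()"
python3 -m pendant '0 0 0 0 0 -0.5 -1; 0 0 0 0 0 -0.5 -1;  0 0 0 0 0 0 -1; 0 0 0 0 0 0 -1' >/dev/null
python3 -c "from h import *;st()"
```

```text
t 10.57 tcp [ 0.5743 -0.1135  0.0687] yaw_y 94.42 tilt [-0.    -0.001 -1.   ] F [ 0.7 -0.3  0.4] M [ 0.05 -0.06  0.02] w 0.0392 ff 60.0 q [-0.39  0.47  1.65 -0.    1.02 -2.03]
t 11.07 tcp [ 0.5743 -0.1136  0.0688] yaw_y 99.4 tilt [-0.    -0.001 -1.   ] F [-0.2 -0.9  2. ] M [-0.29  0.21  0.03] w 0.0391 ff 60.0 q [-0.39  0.47  1.65 -0.    1.02 -2.12]
t 11.57 tcp [ 0.5745 -0.1136  0.069 ] yaw_y 104.39 tilt [ 0.    -0.001 -1.   ] F [-1.  -2.6  4.1] M [-0.43  0.31  0.07] w 0.039 ff 60.0 q [-0.39  0.47  1.65 -0.    1.02 -2.21]
```

Cap_1 tightens clockwise (−3 N) and loosens anticlockwise (+4 N), so it is right-hand, the inert outlet. I return it to snug, release, and go to cap_2.

```bash

python3 -m pendant '0 0 0 0 0 0.5 -1; 0 0 0 0 0 0.5 -1; 0 0 0 0 0 0.5 -1; 0 0 0 0 0 0.5 -1; 0 0 0 0 0 0 -1' >/dev/null
python3 -m pendant '0 0 0 0 0 0 -1; 0 0 0 0 0 0 -1' >/dev/null
python3 -c "from h import *;st()"
python3 -m pendant '0 0 0 0 0 0 0.3; 0 0 0 0 0 0 0.3; 0 0 0 0 0 0 0.3; 0 0 -0.5 0 0 0 0.3; 0 0 -1 0 0 0 0.3' >/dev/null
python3 -m pendant '0 0 -0.7 0 0 0 0.3; 0 0 0 0 0 0 0.3' >/dev/null
python3 -c "from h import *;st()"
```

```text
t 12.45 tcp [ 0.5746 -0.113   0.0687] yaw_y 94.46 tilt [ 0.  0. -1.] F [ 0.6 -1.6  2.7] M [-0.07 -0.02  0.05] w 0.0394 ff 60.0 q [-0.38  0.48  1.65  0.    1.02 -2.03]
t 13.32 tcp [ 0.5757 -0.1136  0.1259] yaw_y 94.45 tilt [ 0.004 -0.002 -1.   ] F [-0.3 -0.1 -0.3] M [ 0.02 -0.01 -0.  ] w 0.0604 ff 0.0 q [-0.38  0.41  1.59  0.    1.13 -2.03]
```

```bash

python3 -m pendant '-0.1 -0.9 0 0 0 0 0.3; 0 -0.9 0 0 0 0 0.3; 0 -0.9 0 0 0 0 0.3; 0 -0.9 0 0 0 0 0.3; 0 -0.78 0 0 0 0 0.3' >/dev/null
python3 -m pendant '0 0 0 0 0 0 0.3; 0 0 1 0 0 0 0.3; 0 0 0.8 0 0 0 0.3; 0 0 0.5 0 0 0 0.3; 0 0 0 0 0 0 0.3' >/dev/null
python3 -c "from h import *;st()"
```

```text
t 14.57 tcp [ 0.5848 -0.2212  0.0653] yaw_y 94.47 tilt [-0.002  0.001 -1.   ] F [ 0.4 -0.   0.6] M [ 0.05 -0.04 -0.01] w 0.0605 ff 0.0 q [-0.54  0.54  1.54  0.    1.06 -2.19]
```

```bash

python3 -m pendant '-0.07 -0.04 -0.1 0 0 0 0.3; 0 0 0 0 0 0 -0.1; 0 0 0 0 0 0 -0.2; 0 0 0 0 0 0 -1; 0 0 0 0 0 0 -1' 60 >/dev/null
python3 -m pendant '0 0 0 0 0 0 -1; 0 0 0 0 0 0 -1' >/dev/null
python3 -c "from h import *;st()"
```

```text
t 15.45 tcp [ 0.5873 -0.2222  0.069 ] yaw_y 94.45 tilt [ 0.     0.001 -1.   ] F [0.  5.9 4.9] M [ 1.03  0.01 -0.01] w 0.0391 ff 60.0 q [-0.54  0.54  1.54  0.    1.07 -2.19]
```

```bash

python3 -m pendant '0 0.03 -0.03 0 0 0 -1; 0 0 0 0 0 0 -1; 0 0 0 0 0 0 -1' >/dev/null
python3 -c "from h import *;st()"
python3 -m pendant '0 0 0 0 0 0.5 -1; 0 0 0 0 0 0.5 -1; 0 0 0 0 0 0.5 -1; 0 0 0 0 0 0.5 -1; 0 0 0 0 0 0 -1' >/dev/null
python3 -m pendant '0 0 0 0 0 0 -1' >/dev/null
python3 -c "from h import *;st()"
python3 -m pendant '0 0 0 0 0 -0.5 -1; 0 0 0 0 0 -0.5 -1; 0 0 0 0 0 -0.5 -1; 0 0 0 0 0 -0.5 -1; 0 0 0 0 0 0 -1' >/dev/null
python3 -m pendant '0 0 0 0 0 0 -1' >/dev/null
python3 -c "from h import *;st()"
python3 -m pendant '0 0 0 0 0 -0.5 -1; 0 0 0 0 0 -0.5 -1; 0 0 0 0 0 -0.5 -1; 0 0 0 0 0 -0.5 -1; 0 0 0 0 0 0 -1' >/dev/null
python3 -m pendant '0 0 0 0 0 0 -1' >/dev/null
python3 -c "from h import *;st()"
```

```text
t 15.82 tcp [ 0.5873 -0.2221  0.0691] yaw_y 94.44 tilt [ 0.  0. -1.] F [ 2.6  2.6 -0.9] M [ 0.65 -0.47 -0.08] w 0.0395 ff 60.0 q [-0.54  0.54  1.54  0.    1.07 -2.19]
t 16.57 tcp [ 0.5868 -0.2229  0.0695] yaw_y 84.49 tilt [-0.001 -0.001 -1.   ] F [-2.1 -1.4  1.7] M [-0.09  0.3  -0.06] w 0.0395 ff 60.0 q [-0.54  0.54  1.54 -0.    1.07 -2.01]
t 17.32 tcp [ 0.5871 -0.2225  0.0692] yaw_y 94.41 tilt [-0. -0. -1.] F [ 0.4 -1.1 -1.8] M [-0.12 -0.1  -0.01] w 0.0395 ff 60.0 q [-0.54  0.54  1.54 -0.    1.07 -2.19]
t 18.07 tcp [ 0.5871 -0.2221  0.0689] yaw_y 104.38 tilt [-0.  0. -1.] F [ 2.6  0.  -6.3] M [-0.04 -0.41 -0.17] w 0.0394 ff 60.0 q [-0.54  0.54  1.54  0.    1.07 -2.36]
```

Cap_2 rises clockwise (+1.7 N) and pulls down anticlockwise (−6.3 N), so it is left-hand, the fuel-gas outlet. I unscrew it clockwise while rising with the thread.

```bash

python3 -m pendant '0 0 0 0 0 1 -1; 0 0 0 0 0 1 -1; 0 0 -0.01 0 0 1 -1; 0 0 -0.02 0 0 1 -1; 0 0 -0.02 0 0 1 -1' >/dev/null
python3 -c "from h import *;st()"
python3 -m pendant '0 0 -0.02 0 0 1 -1; 0 0 -0.02 0 0 1 -1; 0 0 -0.02 0 0 1 -1; 0 0 -0.02 0 0 1 -1; 0 0 -0.02 0 0 1 -1' >/dev/null
python3 -c "from h import *;st()"
python3 -m pendant '0 0 -0.02 0 0 1 -1; 0 0 -0.02 0 0 1 -1; 0 0 -0.02 0 0 1 -1; 0 0 -0.02 0 0 1 -1; 0 0 -0.02 0 0 1 -1' >/dev/null
python3 -m pendant '0 0 -0.01 0 0 1 -1; 0 0 0 0 0 1 -1; 0 0 0 0 0 0 -1;0 0 0 0 0 0 -1' >/dev/null
python3 -c "from h import *;st()"
```

```text
t 18.7 tcp [ 0.5865 -0.222   0.07  ] yaw_y 79.27 tilt [-0.002  0.    -1.   ] F [ 0.2 -0.7 -5.8] M [-0.04 -0.17  0.1 ] w 0.039 ff 60.0 q [-0.54  0.54  1.54 -0.    1.07 -1.92]
t 19.32 tcp [ 0.5867 -0.2218  0.072 ] yaw_y 54.26 tilt [-0.001  0.001 -1.   ] F [ 2.3 -0.4 -9.5] M [-0.1  -0.43 -0.01] w 0.0393 ff 60.0 q [-0.54  0.54  1.53  0.    1.07 -1.49]
t 20.45 tcp [ 0.587  -0.2223  0.076 ] yaw_y 19.54 tilt [-0. -0. -1.] F [-0.2 -0.3 -1.2] M [-0.16  0.08 -0.01] w 0.0391 ff 60.0 q [-0.54  0.53  1.53 -0.    1.08 -0.88]
```

```bash

python3 -m pendant '0 0 -0.1 0 0 0 -1; 0 0 -0.2 0 0 0 -1; 0 0 -0.3 0 0 0 -1; 0 0 0 0 0 0 -1' >/dev/null
python3 -c "from h import *;st()"
python3 -m pendant '0 0 -0.6 0 0 0 -1; 0 0 -0.8 0 0 0 -1; 0 0 -0.8 0 0 0 -1;0 0 0 0 0 0 -1' >/dev/null
python3 -c "
from h import *;st();cv2.imwrite('pics/s2.png',cv2.resize(ctrl.grab_frame('side')[80:280,140:400,::-1],None,fx=3,fy=3))"
```

```text
t 20.95 tcp [ 0.5877 -0.2224  0.092 ] yaw_y 19.45 tilt [ 0.002 -0.001 -1.   ] F [ 0.1 -0.6 -1.6] M [-0.04  0.07  0.  ] w 0.0395 ff 60.0 q [-0.54  0.51  1.52  0.    1.11 -0.88]
t 21.45 tcp [ 0.5884 -0.2229  0.1485] yaw_y 19.45 tilt [ 0.004 -0.002 -1.   ] F [ 1.  -0.4 -1.8] M [-0.1   0.02 -0.03] w 0.039 ff 60.0 q [-0.54  0.46  1.45  0.    1.22 -0.88]
```

View pics/s2.png

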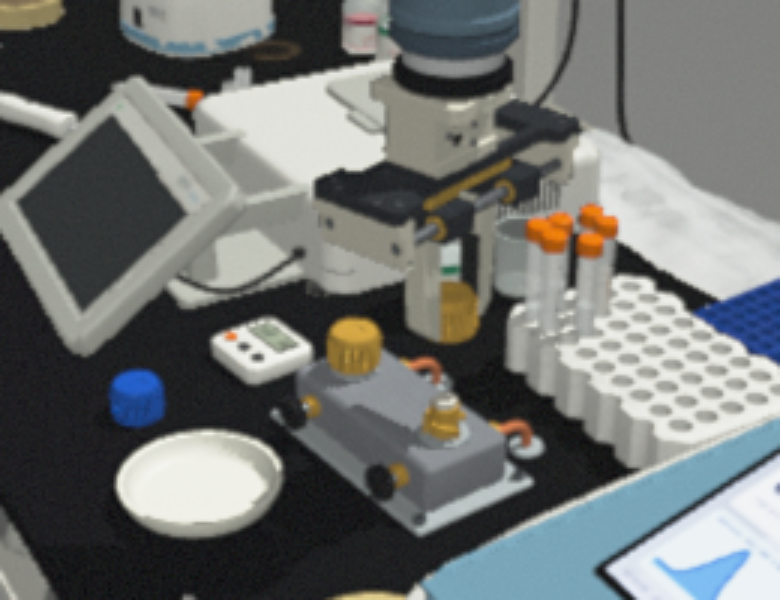

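The cap is off and in the jaws, and the bare outlet shows at crop (442,415). Cap_1 is still on. I carry the cap to the dish.

```bash

python3 -m pendant '0.79 -0.85 0 0 0 0 -1; 0.79 -0.85 0 0 0 0 -1; 0.79 -0.85 0 0 0 0 -1; 0.79 -0.85 0 0 0 0 -1; 0.79 -0.85 0 0 0 0 -1' >/dev/null
python3 -m pendant '0.79 -0.85 0 0 0 0 -1; 0 0 0.8 0 0 0 -1; 0 0 0.8 0 0 0 -1; 0 0 0 0 0 0 -1;0 0 0 0 0 0 -1' >/dev/null
python3 -c "
from h import *;st();print(onz('top',[287.2,268.4],.019))
im=ctrl.grab_frame('top');cv2.imwrite('pics/t3.png',cv2.resize(im[180:330,190:340,::-1],None,fx=3.5,fy=3.5))"
```

```text
t 22.75 tcp [ 0.4276 -0.1529  0.1061] yaw_y 19.44 tilt [-0.  0. -1.] F [ 0.8 -0.4 -2. ] M [-0.15  0.05 -0.01] w 0.0398 ff 60.0 q [-0.59  0.22  1.93  0.    0.99 -0.93]
[ 0.428  -0.1506  0.019 ]
```

View pics/t3.png

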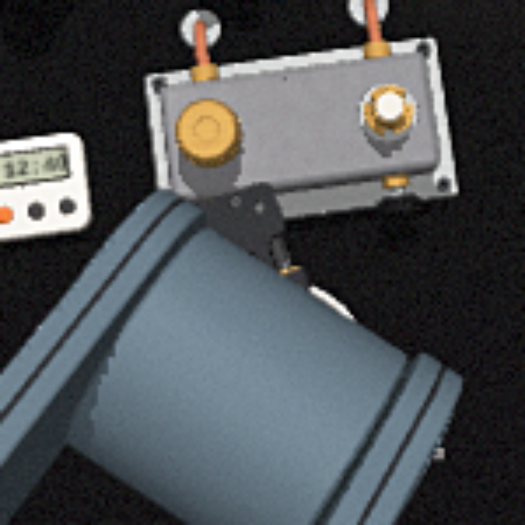

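The gripper hides the dish but is centred over it. Its body corner is near cap_1 in plan, so I swing the yaw away while lowering.

```bash

python3 -m pendant '0 0 0 0 0 -1 -1; 0 0 0 0 0 -1 -1; 0 0 0 0 0 -1 -1; 0 0 0 0 0 -1 -1; 0 0 0.4 0 0 -1 -1' >/dev/null
python3 -m pendant '0 0 0.6 0 0 -1 -1; 0 0 0.6 0 0 -1 -1; 0 0 0.6 0 0 -1 -1; 0 0 0.6 0 0 0 -1; 0 0 0 0 0 0 -1' >/dev/null
python3 -m pendant '0 0 0 0 0 0 -1' >/dev/null
python3 -c "from h import *;st()"
```

```text
t 24.18 tcp [ 0.4281 -0.1533  0.0367] yaw_y 59.44 tilt [ 0.001 -0.001 -1.   ] F [-0.1 -0.  -0.6] M [-0.02  0.03  0.03] w 0.0394 ff 60.0 q [-0.59  0.33  2.    0.    0.81 -1.63]
```

```bash

python3 -m pendant '0 0 0.2 0 0 0 -1; 0 0 0.2 0 0 0 -1; 0 0 0 0 0 0 -1' >/dev/null
python3 -c "from h import *;st()"
python3 -m pendant '0 0 0.04 0 0 0 -1; 0 0 0 0 0 0 -1' >/dev/null
python3 -c "from h import *;st()"
python3 -m pendant '0 0 0.04 0 0 0 -1; 0 0 0 0 0 0 -1' >/dev/null
python3 -c "from h import *;st()"
```

```text
t 24.55 tcp [ 0.4272 -0.1527  0.0256] yaw_y 59.44 tilt [-0.001  0.    -1.   ] F [-0.4 -0.4 -2.1] M [0.01 0.02 0.04] w 0.0395 ff 60.0 q [-0.59  0.35  2.01 -0.    0.78 -1.63]
t 24.8 tcp [ 0.4275 -0.1529  0.0249] yaw_y 59.44 tilt [-0.  0. -1.] F [-0.1  0.4 -2.4] M [-0.06  0.02  0.03] w 0.0392 ff 60.0 q [-0.59  0.35  2.01  0.    0.78 -1.63]
t 25.05 tcp [ 0.4274 -0.1529  0.0239] yaw_y 59.44 tilt [-0.  0. -1.] F [-0.3 -0.3 -1.8] M [ 0.02 -0.01 -0.01] w 0.0392 ff 60.0 q [-0.59  0.35  2.01 -0.    0.78 -1.63]
```

```bash

python3 -m pendant '0 0 0.03 0 0 0 -1; 0 0 0 0 0 0 -1' >/dev/null
python3 -c "from h import *;st()"
python3 -m pendant '0 0 0.03 0 0 0 -1; 0 0 0 0 0 0 -1' >/dev/null
python3 -c "from h import *;st()"
```

```text
t 25.3 tcp [ 0.4275 -0.1529  0.0236] yaw_y 59.45 tilt [ 0. -0. -1.] F [-1.   0.6  4.6] M [ 0.18  0.24 -0.01] w 0.0393 ff 60.0 q [-0.59  0.35  2.01 -0.    0.77 -1.63]
t 25.55 tcp [ 0.4275 -0.1529  0.0235] yaw_y 59.45 tilt [ 0. -0. -1.] F [-4.4  1.8 14.1] M [0.5  0.6  0.05] w 0.0392 ff 60.0 q [-0.59  0.35  2.01 -0.    0.77 -1.63]
```

```bash

python3 -m pendant '0 0 -0.03 0 0 0 -1; 0 0 0 0 0 0 0.08; 0 0 0 0 0 0 0.08; 0 0 0 0 0 0 0.08; 0 0 -0.3 0 0 0 0.08' >/dev/null
python3 -m pendant '0 0 -0.6 0 0 0 0.08; 0 0 -1 0 0 0 0.08; 0 0 -1 0 0 0 0.08; 0 0 -1 0 0 0 0.08; 0 0 -1 0 0 0 0.08' >/dev/null
python3 -m pendant '0.3 1 -1 0 0 0 0.08; 0.3 1 -1 0 0 0 0.08; 0.6 1 0 0 0 0 0.08; 0.6 1 0 0 0 0 0.08; 0.6 1 0 0 0 0 0.08' >/dev/null
python3 -m pendant '0 0 0 0 0 0 0.08; 0 0 0 0 0 0 0.08' >/dev/null
python3 -c "
from h import *;st()
im=ctrl.grab_frame('side');cv2.imwrite('pics/s4.png',cv2.resize(im[80:280,140:400,::-1],None,fx=3,fy=3))
for q in('timer','tape_roll','wash_bottle'): print(q,[onz('side',d['at'],0) for d in ctrl.landmark_of('side',q)[:1]])"
```

```text
t 27.68 tcp [ 0.4395 -0.0153  0.196 ] yaw_y 59.47 tilt [ 0.    -0.001 -1.   ] F [ 0.3  0.1 -0.7] M [-0.03  0.03  0.01] w 0.0501 ff 0.0 q [-0.29  0.09  1.84 -0.    1.21 -1.33]
timer [array([0.5519, 0.007 , 0.    ])]
tape_roll [array([ 0.4446, -0.3764,  0.    ])]
wash_bottle [array([ 0.7114, -0.0012,  0.    ])]
```

View pics/s4.png

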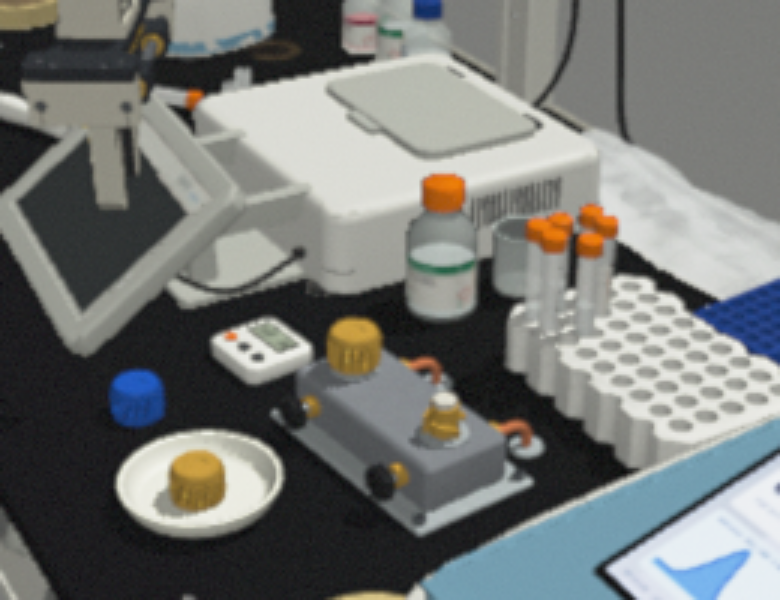

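The cap stands upright in the dish at crop (197,480), and cap_1 sits on its outlet at (355,347). Nothing else has moved, and the robot is clear.

```bash
python3 -c "from plant import ctrl;print(ctrl.job_done())"
```

```text
the job is handed in; nothing more can be done
None
```

The fuel-gas (left-hand) outlet was the one under cap_2; I unscrewed that cap and put it in the white dish, left cap_1 snug on its outlet, and handed the job in about 28 s into the 64 s allowed.

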